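# Hook the dumpling basket onto the drain hook

### The job

Pull the sprung drain hook down by its red knob, move it along its rail until the hook is under the basket's bail, and let the spring lift the basket up out of its well, so that it hangs still from the hook over that well to drain, with the hook fully up and let go. The bail may lean a good way to either side and bends easily, so feel for it and do not push hard on it; keep your hand on the knob on the way up so that it rises slowly. The basket is hot: touch only the hook, and leave everything else standing where it is.

Things in the scene. Friction and masses are not known exactly. Their poses are not given: they have to be found in the camera images.
- cooker: fixed steel dumpling cooker, block 260 (x) by 360 (y) by 85 mm high, with two round wells 134 mm across, 60 mm deep. Origin: on the table under the centre of the working well (the one with the basket), z up. The other well, 180 mm to -y, has a flat lid with a button, top 105 mm above the table
- lid (a point): centre of the top of the flat lid (146 mm across, 6 mm thick, black button on it) on the other well, 91 mm above the table, 180 mm to the cooker's -y from the working well. Behind the wells, 190 mm to the cooker's +x and 420 mm up, runs the hook's rail, a 20 mm bar along the cooker's y on two posts, 340 mm to -y and 150 mm to +y from the working well
- well (a point): centre of the working well's mouth, at the cooker's top, 85 mm above the table
- trolley (a joint): position of the red trolley (50 by 60 by 60 mm) that carries the hook along the rail, m, 0 to 0.23, growing to the cooker's +y; it runs freely (about 0.6 N). At 0.17 the hook stands over the centre of the working well. Starts between 0 and 0.08
- lift (a joint): how far the hook is pulled down, m: 0 is fully up, where the spring holds it, 0.14 the lower stop. With nothing on the hook the spring pulls up with about 11 N at 0 and 15 N at 0.14; nothing locks it
- hook: hook head; it only slides along the rail and up and down. Origin: bottom of the hook's mouth, where a bail rests, 255 mm above the table when lift is 0; axes as the cooker's. Steel J-hook 8 mm thick in the y-z plane: shank at y = -10 mm, tip at y = +11 mm and 18 mm above the origin; the mouth opens to +y and is 12 mm wide inside
- knob (a point): foot of the red knob, 62 mm above the hook's origin, in the middle of the top of a yellow plate 46 by 46 by 6 mm. The knob is an upright stem 20 mm across, 32 mm tall, to be gripped from above; fingertips may press on the plate. An arm joins the plate to the trolley's rod, 190 mm to +x; on it, 85 to 165 mm to +x of the knob, sits a grey housing 80 mm wide, rising 60 mm above the plate
- basket: loose round steel strainer basket, 130 mm across, 66 mm tall, 0.35 to 0.55 kg with its dumplings, standing in the well with about 2 mm of play all round, rim 6 mm above the cooker. Origin: centre of its underside, 25 mm above the table when in the well; z up. Its yaw is within 0.3 rad of the cooker's
- bail_pivot (a point): midway between the pivots of the basket's bail (on its rim's +x and -x sides), 66 mm above the basket's origin. The bail is an arch of 6 mm brass wire whose top bar, straight for 64 mm along the basket's x, lies 79 mm above this point when upright. It leans up to 0.4 rad to either y side: bar up to 31 mm off and 6 mm lower
- bail_upright (a point): where the middle of the bail's top bar would be if the bail stood upright (170 mm above the table); the true lean is not reported and must be seen or felt. The pivots are stiff: it takes about 15 N at the bar to turn them, which counts as bending the bail; keep the push under 10 N
- shaker: small white spice jar with a steel cap, 38 mm across, 65 mm tall, loose, standing on the cooker's front ledge between its wells; origin under its centre
- oil_bottle: amber oil bottle, 80 mm across, 220 mm tall, loose on the table; origin under its centre
- vinegar_jar: glass jar with red cap, 70 mm across, 110 mm tall, loose on the table; origin under its centre
- filling_bowl: steel bowl, 150 mm across, 55 mm tall, loose on the table; origin under its centre
- cup: green plastic cup, 70 mm across, 85 mm tall, loose on the table; origin under its centre

How it is judged:
By the outcome, as a careful person would: the job done as asked, in the order asked, and still so for the second after the job is handed in, with the robot touching nothing.
It also fails if it takes over 72 s, if anything falls off the work surface, if the arm or the gripper's body presses on something with over 40 N, if the wrist force passes 120 N, or if a joint passes its speed limit or range.

### The arm

A 6-joint arm with a two-finger parallel gripper is mounted at the origin on the work surface. World frame = base frame: x ahead of the robot, y to its left, z up, the work surface at z = 0. Lengths are in m, angles in rad, forces in N, time in s.
With the tool pointing down it reaches from about 0.375 to 0.975 m from the base axis. Payload 3.8 kg.
Tool frame: the origin (TCP) lies at the very end of the fingers, on their centre line; the grasp point (between the pads) lies 19 mm behind it; z points along the fingers, y is the line along which they close (so a half turn about z gives the same grasp; the last joint's range is limited). The gripper opens to 85 mm and grips with 20 to 120 N. Pads are 22 mm wide; open, the fingers measure 114 mm over their backs; the gripper's body (76 mm by 85 mm) begins 54 mm behind the grasp point. The pads swing forward as they close: fully open they stand 13 mm farther back than shut.
Start: joints at [-1.275, 0.264, 1.604, -0, 1.274, -0.037], TCP at [0.221, -0.638, 0.231] pointing down, gripper open.
Joint ranges: [-2.63, 2.63], [-0.94, 2.18], [0.31, 2.57], [-1.31, 4.45], [0, 2.66], [-2.55, 2.55]. Speed limits (rad/s): [2.57, 2.57, 3.14, 3.14, 3.14, 3.14].

### API

Orientations are given as a rotation vector (axis times angle).
In Python, from workcell import * gives the robot as it stands.
- The arm moves only by the shell command python3 -m crank 'ROWS' [OPENING] [FORCE]. ROWS is JSON, a list that holds one entry, the list of rows, each a list of 6 numbers: the shift along the tool's x, y, z in cm, then the turn, a rotation vector about the tool's x, y, z in rad. In form: [[[dx, dy, dz, ax, ay, az], ...]]. A call has 1 to 8 rows; each row shifts and turns the commanded pose from where the row before left it, along the tool's axes as they then stand; what a row does not reach is not made up. A row lasts 1/12 s, in which the tool goes at most 41.7 mm and 7.16 degrees, less where a joint would pass 70% of its speed; a pose out of reach is approached as far as the arm can. A call with a gripper value outside its range is refused whole. OPENING is the finger opening in cm, from 0 to 8.54, set as the call begins (- or left out, the last holds). The fingers move at their own pace and stop on an object; FORCE is the grip in N (left out, the last holds). Time passes only in rows, so rows that do not move let the fingers close. It gives the time, the measured TCP pose, the force, the opening and the grip force at its end, in the units of the state.
- read_state(): the state, without advancing time (a new reading comes with each control period).
- read_camera(name): name is "side" or "top" or "wrist"; returns the picture (400x640x3 uint8, blue, green, red); there is no depth.
- camera_model(name): a dict with "camera_matrix" (3x3 intrinsics, pixels), "k1" (the pictures are not rectified: a ray, as slopes to the right and down, at radius r is drawn at 1 + k1 r^2 times it, then the intrinsics apply), "R" (3x3) and "t" (3): a world point X has camera coordinates R X + t. Camera axes: x right, y down, z forward; pixel columns grow to the right and rows downward; lengths in m; the calibration is good to about 2 mm. A picture is of the moment at which its call begins: read the wrist's pose just before it. camera_model takes no time and is no camera call; for the wrist camera it gives the pose at the moment of the call.
- finish_job(): hands the job in; it is judged then, once.
The state is a dict: "time": time; "q": joint angles; "joint_vel": joint speeds; "joint_torque": joint torques, N m; "tool_pos": TCP position; "tcp_rot": TCP orientation; "wrist_force": force on the tool from outside, world axes, zero at the start; "torque": the same for the moment, N m; "width": opening from 0.0 (shut) to 1.0 (fully open); "grip_force": force on a finger pad.
Only numpy, scipy, OpenCV 4.12 (cv2) and the standard library are available. Lean on these libraries where they do the work, as an engineer would, in place of code of your own. Each camera call takes 0.05 s, during which the arm holds its last target. There are 200 camera calls.

## Working session

There is one attempt and no reset: what is moved stays moved. The work goes in short steps, Python scripts to look and compute and a shell command to move; the robot and the scene stay as the last step left them, time stands still between calls to the robot, and variables do not carry over. Pictures are saved under pics/ and viewed, at most 10 in all, crops included, and the job is handed in when it is done.

```bash
mkdir -p pics; ls
python3 - <<'E'
from workcell import *
import cv2
s=read_state();print(s)
for n in("top","side"):
    m=camera_model(n);print(n,m)
    cv2.imwrite(f"pics/{n}0.png",read_camera(n))
E
```

```text
pics
{'time': 0.0, 'q': array([-1.27487897e+00,  2.64773733e-01,  1.60539611e+00,  3.92860821e-05,
        1.27371874e+00, -3.69162223e-02]), 'joint_vel': array([ 0.00200244,  0.00016595,  0.00076068,  0.00044695, -0.00051036,
        0.00151541]), 'joint_torque': array([-3.61370454e-03, -5.15122426e+01, -3.67316365e+01, -2.52284481e-04,
        1.32242020e-02, -2.73606481e-06]), 'tool_pos': array([ 0.22031937, -0.63723941,  0.22993624]), 'tcp_rot': array([-3.09594341e+00, -5.20008108e-01,  4.06942138e-04]), 'wrist_force': array([-0.21427174, -0.68390392, -0.43070827]), 'torque': array([-0.0182302 , -0.00826009, -0.013638  ]), 'grip_force': 0.0, 'width': 1.0006801474593778}
top {'camera_matrix': array([[416.97864166,   0.        , 319.45283888],
       [  0.        , 416.97864166, 199.23649037],
       [  0.        ,   0.        ,   1.        ]]), 'k1': 0.012030399344731298, 'R': array([[-0.02693483, -0.99958197,  0.0105072 ],
       [-0.99536427,  0.0258474 , -0.09263846],
       [ 0.09232815, -0.01295369, -0.99564437]]), 't': array([-0.00271866,  0.63716976,  1.6084808 ])}
side {'camera_matrix': array([[461.87418125,   0.        , 309.7443152 ],
       [  0.        , 461.87418125, 197.86461568],
       [  0.        ,   0.        ,   1.        ]]), 'k1': -0.012218810627425313, 'R': array([[-0.90242011, -0.43083626,  0.00425003],
       [-0.30820529,  0.63860428, -0.7051199 ],
       [ 0.30107713, -0.63762426, -0.70907536]]), 't': array([0.52507826, 0.38188568, 1.43836728])}
```

View pics/top0.png

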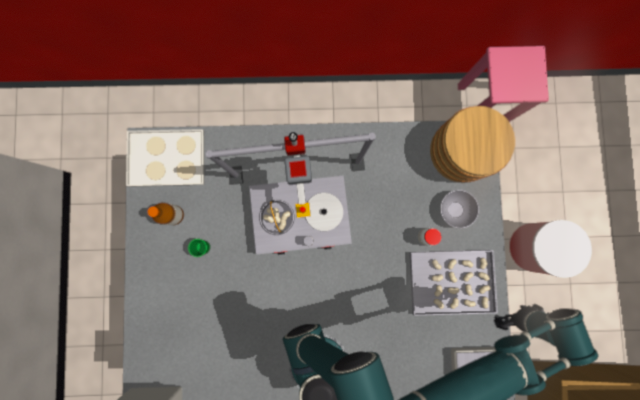

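View pics/side0.png

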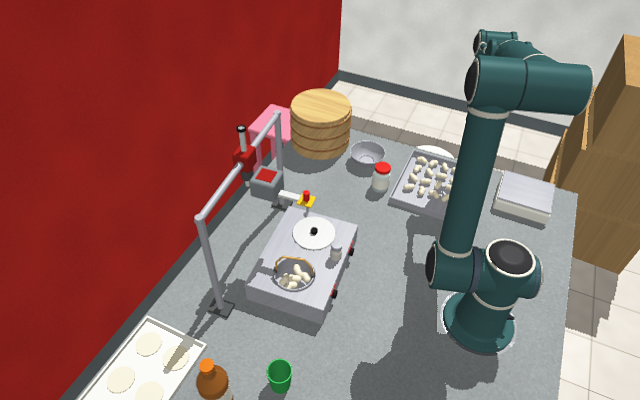

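The top view shows the lid at (325,212), the basket and well at (276,217), and the yellow plate and knob at (303,210). The side view has the lid at (314,233), the basket at (294,273), and the knob at (306,196).

```bash
cat > h.py <<'E'
from workcell import *
import cv2, numpy as np
from scipy.spatial.transform import Rotation as Ro
def ray(n,uv,m=None):
    m=m or camera_model(n);K=m["camera_matrix"]
    s=np.array([(uv[0]-K[0,2])/K[0,0],(uv[1]-K[1,2])/K[1,1]]);p=s.copy()
    for _ in range(8): p=s/(1+m["k1"]*(p@p))
    R=np.array(m["R"]);return -R.T@m["t"],R.T@np.r_[p,1]
def plane(n,uv,z,m=None):
    o,d=ray(n,uv,m);return o+d*(z-o[2])/d[2]
def tri(a,b):
    A=np.zeros((3,3));y=np.zeros(3)
    for o,d in(a,b):
        d=d/np.linalg.norm(d);P=np.eye(3)-np.outer(d,d);A+=P;y+=P@o
    x=np.linalg.solve(A,y)
    return x,[np.linalg.norm(np.cross(x-o,d/np.linalg.norm(d))) for o,d in(a,b)]
def proj(X,m):
    c=np.array(m["R"])@X+m["t"];p=c[:2]/c[2];p=p*(1+m["k1"]*(p@p));K=m["camera_matrix"]
    return p*[K[0,0],K[1,1]]+K[:2,2]
E
python3 - <<'E'
from h import *
t=cv2.imread("pics/top0.png");s=cv2.imread("pics/side0.png")
a=cv2.resize(t[130:260,235:365],(520,520),interpolation=cv2.INTER_CUBIC)[:, :400]
a=cv2.resize(t[175:255,245:345],(800,640)[:2],interpolation=cv2.INTER_CUBIC)
b=cv2.resize(s[180:310,240:360],(480,520),interpolation=cv2.INTER_CUBIC)
c=np.zeros((520,800,3),np.uint8);c[:320,:400]=cv2.resize(a,(400,320));c[:433,400:]=cv2.resize(b,(400,433));cv2.imwrite("pics/z0.png",c)
for n,im,box in(("top",t,(240,170,360,260)),("side",s,(235,180,365,320))):
    x0,y0,x1,y1=box;h=cv2.cvtColor(im[y0:y1,x0:x1],cv2.COLOR_BGR2HSV)
    for nm,lo,hi in(("yellow",(22,180,150),(35,255,255)),("orange-red",(0,180,120),(8,255,255)),("brass",(12,80,60),(24,255,255)),("white",(0,0,222),(180,25,255))):
        k,l,st,ce=cv2.connectedComponentsWithStats(cv2.inRange(h,lo,hi))
        for i in range(1,k):
            if st[i,4]>8: print(n,nm,st[i]+[x0,y0,0,0,0],ce[i]+[x0,y0])
E
```

```text
top yellow [297 203  13  14  77] [304.06493506 211.22077922]
top yellow [296 204   5   4  14] [297.57142857 205.57142857]
top orange-red [291 170  15   7  87] [297.54022989 172.49425287]
top orange-red [300 207   5   5  19] [302.         209.21052632]
top brass [270 201  11  31  81] [273.7654321  216.24691358]
top brass [295 202  16  16 185] [302.64864865 209.9027027 ]
side yellow [297 194  18  13 101] [306.13861386 201.44554455]
side orange-red [235 180   8  11  55] [237.61818182 183.45454545]
side orange-red [264 180   8   2  12] [267.83333333 180.33333333]
side orange-red [303 191   6  11  45] [305.91111111 195.44444444]
side brass [296 193  20  15  89] [305.19101124 200.98876404]
side brass [275 256  38  19 101] [294.82178218 261.98019802]
side white [279 190  21  10 103] [289.30097087 194.27184466]
side white [ 269  216   88   94 2941] [320.05202312 255.42978579]
side white [296 265   4   8  21] [297.42857143 268.23809524]
side white [304 273   5   6  17] [306.         275.35294118]
side white [293 275   7   4  18] [296.38888889 276.66666667]
side white [289 282   7   5  20] [291.6  283.35]
```

View pics/z0.png

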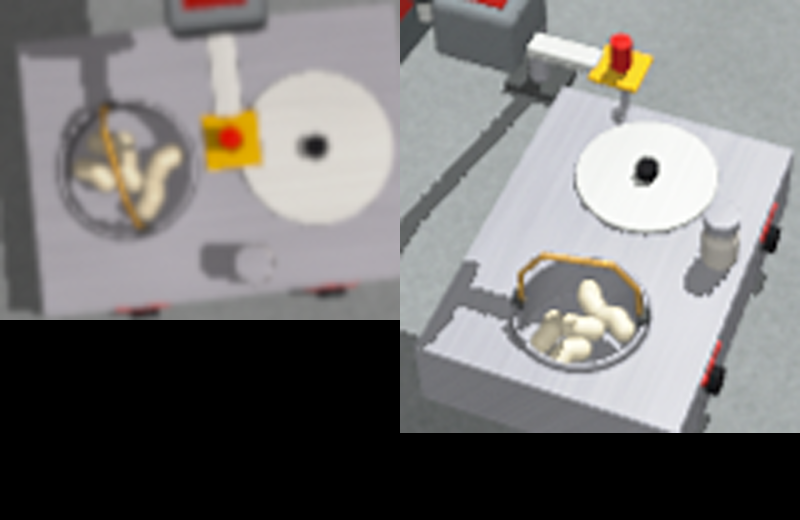

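The zoom shows the lid centre at top (324,212) and side (314,233). The basket rim centre is at top (276,217.5) and side (294,273.6). The bail arch is visible in both views, with its bar corners at side (282,256) and (303.6,258.6).

Run:
```python
from h import *
np.set_printoptions(precision=4,suppress=True)
L1=plane("top",(324.25,211.75),.091);L2=plane("side",(313.8,232.8),.091)
B1=plane("top",(276.25,217.5),.091);B2=plane("side",(294,273.6),.091)
print("lid",L1,L2,"basket",B1,B2,np.linalg.norm(L1-B1),np.linalg.norm(L2-B2))
L=(L1+L2)/2;B=(B1+B2)/2;v=B-L;yaw=np.arctan2(-v[0],v[1]);print("yaw",yaw)
W=L+v/np.linalg.norm(v)*.18
c,s=np.cos(yaw),np.sin(yaw);Rc=np.array([[c,-s],[s,c]])
print("well from lid",W)
k=tri(ray("top",(302,209.2)),ray("side",(305.9,195)));print("knob top",k)
p=tri(ray("top",(302.7,210)),ray("side",(305.8,201.2)));print("plate",p)
W=(W+B)/2
print("knob in cooker",Rc.T@(k[0][:2]-W[:2]),Rc.T@(p[0][:2]-W[:2]))
for uv in((276,269.1),(312.9,275.4)):print("pivot side",Rc.T@(plane("side",uv,.091)-B)[:2])
for uv in((271.25,201),(280.5,232)):print("pivot top",Rc.T@(plane("top",uv,.091)-B)[:2])
# bar: intersect side ray with z=.17 / .164
for z in(.164,.170):
  for uv in((282,256.2),(303.6,258.6),(293,257)):print("bar side",z,Rc.T@(plane("side",uv,z)-B)[:2])
  for uv in((272.5,209),(274.5,217.5),(277.2,225)):print("bar top",z,Rc.T@(plane("top",uv,z)-B)[:2])
for n in("vinegar",):pass
print("shaker",plane("top",(308,240),.15))
```

```text
lid [ 0.5833 -0.0356  0.091 ] [ 0.5818 -0.0309  0.091 ] basket [0.5664 0.1455 0.091 ] [0.5663 0.1482 0.091 ] 0.18186940859137968 0.17978947465580247
yaw 0.08960746208857123
well from lid [0.5665 0.146  0.091 ]
knob top (array([0.5773, 0.0405, 0.3379]), [np.float64(0.0006894816601625757), np.float64(0.0006894816601626844)])
plate (array([0.5773, 0.0394, 0.3109]), [np.float64(0.00013956199371001275), np.float64(0.00013956199371015267)])
knob in cooker [ 0.0014 -0.1065] [ 0.0013 -0.1076]
pivot side [0.0598 0.0053]
pivot side [-0.0579 -0.0131]
pivot top [0.0641 0.0107]
pivot top [-0.056  -0.0114]
bar side 0.164 [0.0374 0.0024]
bar side 0.164 [-0.0274 -0.0122]
bar side 0.164 [ 0.0049 -0.0066]
bar top 0.164 [0.0275 0.0024]
bar top 0.164 [-0.0037 -0.0015]
bar top 0.164 [-0.0315 -0.0082]
bar side 0.17 [0.0354 0.0065]
bar side 0.17 [-0.0291 -0.008 ]
bar side 0.17 [ 0.0031 -0.0024]
bar top 0.17 [0.027  0.0019]
bar top 0.17 [-0.004 -0.002]
bar top 0.17 [-0.0317 -0.0087]
shaker [0.4793 0.0272 0.15  ]
```

The well is at about (0.566, 0.146) with cooker yaw of about 0.09. The knob is at (0.577, 0.040), and the bail is nearly upright. The arm should now go above the knob.

```bash
python3 -m crank '[[[0,0,-4,0,0,0.121],[0,0,-4,0,0,0.121],[2.08,-3.2,-0.5,0,0,0],[2.08,-3.2,-0.5,0,0,0],[2.08,-3.2,-0.5,0,0,0],[2.08,-3.2,-0.5,0,0,0],[2.08,-3.2,-0.5,0,0,0],[2.08,-3.2,-0.5,0,0,0]]]' 6
python3 -m crank '[[[2.08,-3.2,-0.5,0,0,0],[2.08,-3.2,-0.5,0,0,0],[2.08,-3.2,-0.5,0,0,0],[2.08,-3.2,-0.5,0,0,0],[2.08,-3.2,-0.5,0,0,0],[2.08,-3.2,-0.5,0,0,0],[2.08,-3.2,-0.5,0,0,0],[2.08,-3.2,-0.5,0,0,0]]]'
cat >> h.py <<'E'
def togo(X,yaw=0.09):
    s=read_state();R=Ro.from_rotvec(s["tcp_rot"])
    T=Ro.from_euler("z",yaw)*Ro.from_euler("x",np.pi)
    print("cm",np.round(100*R.inv().apply(np.array(X)-s["tool_pos"]),2),"rot",np.round((R.inv()*T).as_rotvec(),3),"t",s["time"])
def rd():
    s=read_state();w=np.array([.566,.146]);c,q=np.cos(.09),np.sin(.09);d=s["tool_pos"][:2]-w
    f=s["wrist_force"];print("cooker xy mm",np.round(1000*np.array([c*d[0]+q*d[1],-q*d[0]+c*d[1]]),1),"z",round(s["tool_pos"][2]*1000,1),"F along,y,z",np.round([c*f[0]+q*f[1],-q*f[0]+c*f[1],f[2]],1),"t",round(s["time"],2),"w",round(s["width"],3))
E
python3 -c "
from h import *
togo((.577,.040,.42));rd()"
```

```text
time: 0.77
tool_pos: [0.3276, -0.4335, 0.341]
tcp_rot: [-3.138, -0.142, 0.0]
wrist_force: [0.3, 0.1, -0.6]
width: 0.703
grip_force: 0.0
time: 1.43
tool_pos: [0.4701, -0.1635, 0.3811]
tcp_rot: [-3.138, -0.142, 0.001]
wrist_force: [-0.1, -0.4, 0.3]
width: 0.702
grip_force: 0.0
cm [ 12.49 -19.3   -3.89] rot [-0.     0.     0.001] t 1.4333
cooker xy mm [-123.3 -299.6] z 381.1 F along,y,z [-0.2 -0.4  0.3] t 1.43 w 0.702
```

```bash
python3 -m crank '[[[2.08,-3.2,-0.7,0,0,0],[2.08,-3.2,-0.7,0,0,0],[2.08,-3.2,-0.7,0,0,0],[2.08,-3.2,-0.7,0,0,0],[2.08,-3.2,-0.7,0,0,0],[2.08,-3.2,-0.4,0,0,0],[0,0,0,0,0,0],[0,0,0,0,0,0]]]'
python3 -c "
from h import *
togo((.577,.040,.42))
m=camera_model('wrist');print(m);cv2.imwrite('pics/w1.png',read_camera('wrist'))
for X in((.577,.04,.349),(.577,.04,.317),(.566,.146,.17)):print(proj(np.array(X),m))"
```

```text
time: 2.1
tool_pos: [0.5771, 0.039, 0.4193]
tcp_rot: [3.138, 0.148, -0.003]
wrist_force: [0.2, -1.2, 0.3]
width: 0.705
grip_force: 0.0
cm [ 0.   -0.11 -0.07] rot [0.    0.002 0.004] t 2.1
{'camera_matrix': array([[314.17350154,   0.        , 318.36325655],
       [  0.        , 314.17350154, 196.05536072],
       [  0.        ,   0.        ,   1.        ]]), 'k1': -0.05437399491737622, 'R': array([[ 9.37279470e-02, -9.95597792e-01,  3.30333788e-04],
       [-9.56017495e-01, -8.99091300e-02,  2.79189717e-01],
       [-2.77930966e-01, -2.64836839e-02, -9.60235905e-01]]), 't': array([-0.01471535,  0.46630159,  0.72096561])}
[317.88317612 207.98247498]
[317.92794369 195.54591847]
[234.00052137 164.13827274]
```

View pics/w1.png

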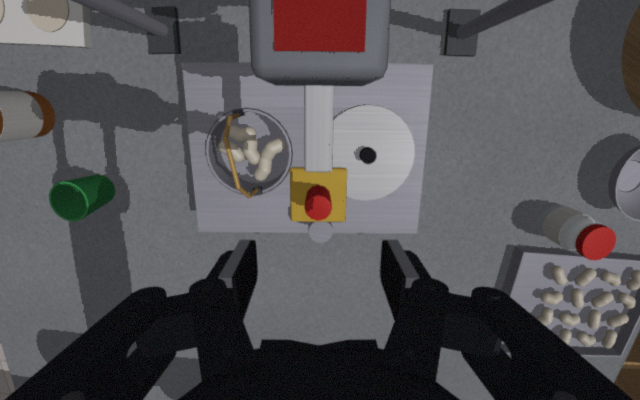

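The wrist view has the knob at about (318,208) and the plate at (319,195), both where predicted. The bail bar is near (229,150) and the lid's button is at (368,155). Next I measure the bail precisely from this picture while descending.

Run:
```python
from h import *
np.set_printoptions(precision=1,suppress=True)
im=cv2.imread("pics/w1.png");m=camera_model("wrist")
h=cv2.cvtColor(im,cv2.COLOR_BGR2HSV);mk=cv2.inRange(h,(8,90,60),(28,255,255));mk[:,:195]=0;mk[:,285:]=0;mk[:95]=0;mk[215:]=0
def ck(X):
    d=X[:2]-[.566,.146];c,s=np.cos(.09),np.sin(.09);return 1000*np.array([c*d[0]+s*d[1],-s*d[0]+c*d[1]])
for r in range(105,205,7):
    x=np.nonzero(mk[r])[0]
    if len(x): print(r,x.min(),x.max(),"z.17:",ck(plane("wrist",(x.mean(),r),.17,m)),"z.091",ck(plane("wrist",(x.mean(),r),.091,m)))
# lid button / lid centre, rim circle
w=cv2.inRange(h,(0,0,150),(180,40,255))
g=cv2.medianBlur(cv2.cvtColor(im,cv2.COLOR_BGR2GRAY),3)
c=cv2.HoughCircles(g,cv2.HOUGH_GRADIENT,1,80,param1=120,param2=20,minRadius=38,maxRadius=54)
for a in c[0][:5]:print("circ",a,ck(plane("wrist",a[:2],.091,m)))
y=cv2.inRange(h,(20,150,120),(35,255,255));M=cv2.boundingRect(cv2.findNonZero(y[160:230,280:350]));print("plate",M)
```

```text
119 227 231 z.17: [55.4  1. ] z.091 [52.2 22.9]
126 225 229 z.17: [47.  4.] z.091 [42.1 26.6]
133 224 228 z.17: [38.5  5.9] z.091 [31.8 28.8]
140 224 227 z.17: [29.9  7.2] z.091 [21.5 30.3]
147 226 229 z.17: [21.2  5.3] z.091 [11.1 28.1]
154 228 231 z.17: [12.4  3.4] z.091 [ 0.5 25.8]
161 230 233 z.17: [3.5 1.5] z.091 [-10.2  23.6]
168 231 234 z.17: [-5.5  0.9] z.091 [-21.   22.8]
175 233 237 z.17: [-14.6  -1.7] z.091 [-31.9  19.7]
182 235 239 z.17: [-23.8  -3.6] z.091 [-43.   17.4]
189 238 257 z.17: [-33.1 -14.1] z.091 [-54.2   4.9]
196 247 250 z.17: [-42.5 -17.4] z.091 [-65.5   0.8]
circ [249.5 152.5  39.1] [ 2.7 -4.7]
circ [368.5 151.5  46.1] [   4.5 -183.8]
plate (11, 8, 55, 53)
```

```bash
python3 -m crank '[[[0,-0.1,2,0,0,0],[0,0,2,0,0,0],[0,0,2,0,0,0],[0,0,1,0,0,0],[0,0,0,0,0,0]]]'; python3 -c "
from h import *
togo((.577,.040,.324));rd()"
```

```text
time: 2.57
tool_pos: [0.5746, 0.0367, 0.3467]
tcp_rot: [3.138, 0.14, -0.01]
wrist_force: [-0.4, 0.4, -0.5]
width: 0.7
grip_force: 0.0
cm [ 0.29 -0.31  2.27] rot [-0.     0.006 -0.001] t 2.5667
cooker xy mm [  -1.3 -109.6] z 346.7 F along,y,z [-0.4  0.4 -0.5] t 2.57 w 0.7
```

```bash
python3 -m crank '[[[0.15,-0.15,0.6,0,0,0],[0.15,-0.15,0.6,0,0,0],[0,0,0.6,0,0,0],[0,0,0.4,0,0,0],[0,0,0,0,0,0]]]'; python3 -c "
from h import *
togo((.577,.040,.324));rd()"
```

```text
time: 2.98
tool_pos: [0.5791, 0.0414, 0.3274]
tcp_rot: [3.138, 0.143, -0.002]
wrist_force: [-0.8, -0.1, -0.2]
width: 0.699
grip_force: 0.0
cm [-0.22  0.12  0.34] rot [-0.     0.001  0.001] t 2.9833
cooker xy mm [   3.7 -105.3] z 327.4 F along,y,z [-0.8 -0.  -0.2] t 2.98 w 0.699
```

```bash
python3 -m crank '[[[-0.1,0,0.2,0,0,0],[0,0,0,0,0,0],[0,0,0,0,0,0],[0,0,0,0,0,0],[0,0,0,0,0,0],[0,0,0,0,0,0],[0,0,0,0,0,0]]]' 1.2 70; python3 -c "
from h import *
rd()"
```

```text
time: 3.57
tool_pos: [0.5786, 0.0413, 0.3268]
tcp_rot: [3.138, 0.143, 0.001]
wrist_force: [-1.5, -0.3, 1.5]
width: 0.204
grip_force: 68.3
cooker xy mm [   3.1 -105.4] z 326.8 F along,y,z [-1.5 -0.2  1.5] t 3.57 w 0.204
```

```bash
python3 -m crank '[[[0,0,0.5,0,0,0],[0,0,1,0,0,0],[0,0,1,0,0,0],[0,0,1,0,0,0],[0,0,1,0,0,0],[0,0,1,0,0,0],[0,0,1,0,0,0],[0,0,0,0,0,0]]]'; python3 -c "
from h import *
rd()"; python3 -m crank '[[[0,0,1,0,0,0],[0,0,1,0,0,0],[0,0,1,0,0,0],[0,0,1,0,0,0],[0,0,1,0,0,0],[0,0,0.5,0,0,0],[0,0,0,0,0,0],[0,0,0,0,0,0]]]';python3 -c "
from h import *
rd()"
```

```text
time: 4.23
tool_pos: [0.5792, 0.0413, 0.2626]
tcp_rot: [3.138, 0.142, 0.005]
wrist_force: [-1.9, -0.5, 11.7]
width: 0.207
grip_force: 69.2
cooker xy mm [   3.7 -105.5] z 262.6 F along,y,z [-1.9 -0.3 11.7] t 4.23 w 0.207
time: 4.9
tool_pos: [0.5797, 0.0414, 0.2095]
tcp_rot: [3.138, 0.143, 0.006]
wrist_force: [-3.9, -0.5, 13.8]
width: 0.206
grip_force: 69.4
cooker xy mm [   4.3 -105.4] z 209.5 F along,y,z [-3.9 -0.1 13.8] t 4.9 w 0.206
```

```bash
python3 -m crank '[[[0,-0.5,0.2,0,0,0],[0,-1,0,0,0,0],[0,-1,0,0,0,0],[0,-1.2,0,0,0,0],[0,-1.2,0,0,0,0],[0,-1.2,0,0,0,0],[0,-1,0,0,0,0],[0,-0.5,0,0,0,0]]]'; python3 -m crank '[[[0,0,0,0,0,0],[0,0,0,0,0,0]]]';python3 -c "
from h import *
rd()
a=read_camera('side')[170:310,220:380];b=read_camera('wrist')[90:330,140:420]
cv2.imwrite('pics/s2.png',np.hstack([cv2.resize(a,(420,368),interpolation=2),cv2.resize(b,(380,368),interpolation=2)]))"
```

```text
time: 5.57
tool_pos: [0.5731, 0.1183, 0.2082]
tcp_rot: [-3.137, -0.143, -0.008]
wrist_force: [-2.7, -0.7, 13.6]
width: 0.207
grip_force: 69.7
time: 5.73
tool_pos: [0.5731, 0.1181, 0.2082]
tcp_rot: [-3.137, -0.144, -0.008]
wrist_force: [-4.1, 0.4, 13.6]
width: 0.203
grip_force: 69.7
cooker xy mm [  4.6 -28.4] z 208.2 F along,y,z [-4.   0.7 13.6] t 5.73 w 0.203
```

View pics/s2.png

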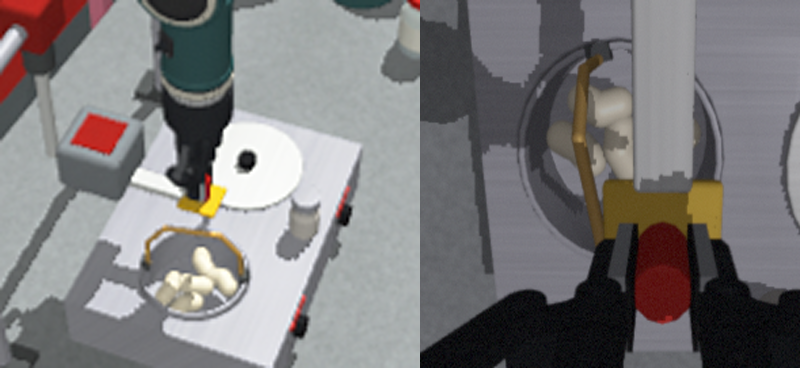

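The hook is still held with the plate above bail height. The bail bar stands to +y of the hook, and the view is clear. Now I feel for contact.

```bash
python3 -m crank '[[[0,-0.4,0,0,0,0],[0,-0.4,0,0,0,0],[0,-0.4,0,0,0,0],[0,-0.4,0,0,0,0],[0,-0.3,0,0,0,0],[0,0,0,0,0,0]]]'|head -0; python3 -c "
from h import *
rd()";python3 -m crank '[[[0,-0.2,0,0,0,0],[0,-0.2,0,0,0,0],[0,0,0,0,0,0]]]'|head -0; python3 -c "
from h import *
rd()"
```

```text
cooker xy mm [ 4.6 -9.5] z 208.2 F along,y,z [-3.9  0.7 13.8] t 6.33 w 0.207
cooker xy mm [ 4.7 -5.8] z 208.2 F along,y,z [-2.9 -0.5 13.4] t 6.58 w 0.208Exception ignored on flushing sys.stdout:
BrokenPipeError: [Errno 32] Broken pipe
Exception ignored on flushing sys.stdout:
BrokenPipeError: [Errno 32] Broken pipe
```

```bash
python3 -m crank '[[[0,-0.15,0,0,0,0],[0,-0.15,0,0,0,0],[0,0,0,0,0,0]]]' >/dev/null; python3 -c "
from h import *
rd()";python3 -m crank '[[[0,-0.15,0,0,0,0],[0,0,0,0,0,0]]]' >/dev/null; python3 -c "
from h import *
rd()"
```

```text
cooker xy mm [ 4.7 -2.9] z 208.2 F along,y,z [-2.9  0.6 13.9] t 6.83 w 0.205
cooker xy mm [ 4.7 -1.4] z 208.2 F along,y,z [-3.3 -0.6 14.4] t 7.0 w 0.209
```

```bash
python3 -m crank '[[[0,-0.15,0,0,0,0],[0,0,0,0,0,0]]]' >/dev/null; python3 -c "
from h import *
rd()"
```

```text
cooker xy mm [4.7 0.1] z 208.2 F along,y,z [-2.8  0.1 13.9] t 7.17 w 0.207
```

```bash
python3 -m crank '[[[0,-0.15,0,0,0,0],[0,0,0,0,0,0]]]' >/dev/null; python3 -c "
from h import *
rd()"
```

```text
cooker xy mm [4.7 1.5] z 208.2 F along,y,z [-3.4 -0.3 15.1] t 7.33 w 0.208
```

```bash
python3 -m crank '[[[0,-0.15,0,0,0,0],[0,0,0,0,0,0]]]' >/dev/null; python3 -c "
from h import *
rd()"
```

```text
cooker xy mm [4.7 3.1] z 208.2 F along,y,z [-4.3 -0.4 13.5] t 7.5 w 0.206
```

```bash
python3 -m crank '[[[0,-0.1,0,0,0,0],[0,0,0,0,0,0]]]' >/dev/null; python3 -c "
from h import *
rd()"
```

```text
cooker xy mm [4.7 4. ] z 208.2 F along,y,z [-4.  -0.7 14.5] t 7.67 w 0.204
```

```bash
python3 -m crank '[[[0,-0.1,0,0,0,0],[0,0,0,0,0,0]]]' >/dev/null; python3 -c "
from h import *
rd()"
```

```text
cooker xy mm [4.7 5. ] z 208.3 F along,y,z [-4.1  0.2 13.4] t 7.83 w 0.208
```

```bash
python3 -m crank '[[[0,-0.1,0,0,0,0],[0,0,0,0,0,0]]]' >/dev/null; python3 -c "
from h import *
rd()
a=read_camera('side')[225:295,250:345]
b=read_camera('wrist')[90:330,140:420]
cv2.imwrite('pics/s3.png',np.hstack([cv2.resize(a,(500,368),interpolation=2),cv2.resize(b,(300,368),interpolation=2)]))"
```

```text
cooker xy mm [4.7 5.8] z 208.3 F along,y,z [-3.  -0.7 14.5] t 8.0 w 0.21
```

View pics/s3.png

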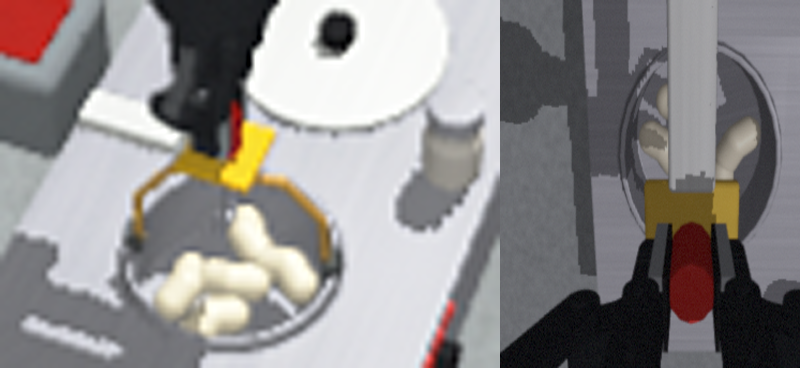

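The plate is now over the bail bar, with the hook's lower end at about (228,200) in the left crop. There is no bending, so I go on feeling.

```bash
python3 -m crank '[[[0,-0.1,0,0,0,0],[0,0,0,0,0,0]]]' >/dev/null; python3 -c "
from h import *
rd()"
```

```text
cooker xy mm [4.7 6.3] z 208.3 F along,y,z [-3.3 -2.6 14.2] t 8.27 w 0.205
```

```bash
python3 -m crank '[[[0,-0.1,0,0,0,0],[0,0,0,0,0,0]]]' >/dev/null; python3 -c "
from h import *
rd()"
```

```text
cooker xy mm [4.7 7.2] z 208.5 F along,y,z [-4.  -3.4 14.7] t 8.43 w 0.205
```

```bash
python3 -m crank '[[[0,-0.1,0,0,0,0],[0,0,0,0,0,0]]]' >/dev/null; python3 -c "
from h import *
rd()"
```

```text
cooker xy mm [4.8 8.2] z 208.5 F along,y,z [-3.6 -2.6 15.9] t 8.6 w 0.204
```

Contact came at about y = 6 with roughly 3 N. I back off to put the bar mid-mouth, then rise slowly while feeling for engagement.

```bash
python3 -m crank '[[[0,0.35,0,0,0,0],[0,0,-0.4,0,0,0],[0,0,-0.4,0,0,0],[0,0,-0.4,0,0,0],[0,0,-0.4,0,0,0],[0,0,-0.3,0,0,0],[0,0,0,0,0,0]]]' >/dev/null; python3 -c "
from h import *
rd()"
```

```text
cooker xy mm [4.6 5.3] z 228.0 F along,y,z [-4.8 -0.6 14. ] t 9.18 w 0.205
```

```bash
python3 -m crank '[[[0,0,-0.3,0,0,0],[0,0,-0.3,0,0,0],[0,0,-0.2,0,0,0],[0,0,0,0,0,0]]]' >/dev/null; python3 -c "
from h import *
rd()"
```

```text
cooker xy mm [4.5 5.3] z 235.7 F along,y,z [-3.9 -0.6 14.2] t 9.52 w 0.207
```

```bash
python3 -m crank '[[[0,0,-0.2,0,0,0],[0,0,-0.2,0,0,0],[0,0,0,0,0,0]]]' >/dev/null; python3 -c "
from h import *
rd()"
```

```text
cooker xy mm [4.5 5.1] z 239.2 F along,y,z [-3.3 -2.1 13.7] t 9.77 w 0.204
```

```bash
python3 -m crank '[[[0,0,-0.2,0,0,0],[0,0,-0.1,0,0,0],[0,0,0,0,0,0]]]' >/dev/null; python3 -c "
from h import *
rd()"
```

```text
cooker xy mm [4.4 5.2] z 241.2 F along,y,z [-1.6  0.3  8.6] t 10.02 w 0.208
```

```bash
python3 -m crank '[[[0,0,-0.2,0,0,0],[0,0,-0.1,0,0,0],[0,0,0,0,0,0]]]' >/dev/null; python3 -c "
from h import *
rd()"
```

```text
cooker xy mm [4.3 5.2] z 244.1 F along,y,z [-1.1 -0.1  8.5] t 10.27 w 0.207
```

The spring force on the hand dropped by about 5 N, so the basket is on the hook. I continue slowly, watching side force.

```bash
python3 -m crank '[[[0,0,-0.2,0,0,0],[0,0,-0.2,0,0,0],[0,0,-0.2,0,0,0],[0,0,-0.2,0,0,0],[0,0,-0.2,0,0,0],[0,0,-0.2,0,0,0],[0,0,0,0,0,0]]]' >/dev/null; python3 -c "
from h import *
rd()"
```

```text
cooker xy mm [4.2 5.2] z 256.2 F along,y,z [-1.6 -0.7  8.8] t 10.85 w 0.208
```

```bash
python3 -m crank '[[[0,0,-0.2,0,0,0],[0,0,-0.2,0,0,0],[0,0,-0.2,0,0,0],[0,0,-0.2,0,0,0],[0,0,-0.2,0,0,0],[0,0,-0.2,0,0,0],[0,0,0,0,0,0]]]' >/dev/null; python3 -c "
from h import *
rd()"
```

```text
cooker xy mm [4.2 5.2] z 268.1 F along,y,z [-0.8 -0.6  8.5] t 11.43 w 0.202
```

```bash
python3 -m crank '[[[0,0,-0.2,0,0,0],[0,0,-0.2,0,0,0],[0,0,-0.2,0,0,0],[0,0,-0.2,0,0,0],[0,0,-0.2,0,0,0],[0,0,-0.2,0,0,0],[0,0,0,0,0,0]]]' >/dev/null; python3 -c "
from h import *
rd()
a=read_camera('side')[190:310,220:360]
b=read_camera('wrist')[90:330,140:420]
cv2.imwrite('pics/s4.png',np.hstack([cv2.resize(a,(480,411),interpolation=2),cv2.resize(b,(320,411),interpolation=2)]))"
```

```text
cooker xy mm [4.1 5.2] z 280.0 F along,y,z [-0.2 -0.5  8.4] t 12.02 w 0.207
```

View pics/s4.png

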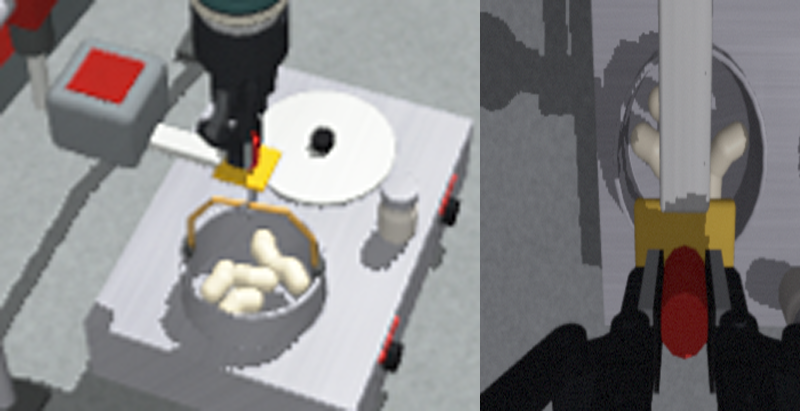

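The basket is rising level out of the well on the hook, with the bail upright at left crop (250,205). I continue up to the top stop.

```bash
python3 -m crank '[[[0,0,-0.2,0,0,0],[0,0,-0.2,0,0,0],[0,0,-0.2,0,0,0],[0,0,-0.2,0,0,0],[0,0,-0.2,0,0,0],[0,0,-0.2,0,0,0],[0,0,-0.2,0,0,0],[0,0,-0.2,0,0,0]]]' >/dev/null; python3 -c "
from h import *
rd()"
python3 -m crank '[[[0,0,-0.2,0,0,0],[0,0,-0.2,0,0,0],[0,0,-0.2,0,0,0],[0,0,-0.2,0,0,0],[0,0,-0.2,0,0,0],[0,0,-0.2,0,0,0],[0,0,-0.2,0,0,0],[0,0,-0.2,0,0,0]]]' >/dev/null; python3 -c "
from h import *
rd()"
python3 -m crank '[[[0,0,-0.2,0,0,0],[0,0,-0.2,0,0,0],[0,0,-0.2,0,0,0],[0,0,-0.1,0,0,0],[0,0,-0.1,0,0,0],[0,0,-0.1,0,0,0],[0,0,0,0,0,0]]]' >/dev/null; python3 -c "
from h import *
rd()"
```

```text
cooker xy mm [3.9 5.2] z 295.4 F along,y,z [-0.5 -1.   6.1] t 12.78 w 0.205
cooker xy mm [3.8 5.2] z 311.2 F along,y,z [ 0.4 -0.9  5.2] t 13.45 w 0.209
cooker xy mm [3.8 5.2] z 320.3 F along,y,z [-0.4 -0.1  6.8] t 14.03 w 0.205
```

```bash
python3 -m crank '[[[0,0,-0.1,0,0,0],[0,0,-0.1,0,0,0],[0,0,-0.1,0,0,0],[0,0,-0.1,0,0,0],[0,0,0,0,0,0]]]' >/dev/null; python3 -c "
from h import *
rd()"
python3 -m crank '[[[0,0,-0.1,0,0,0],[0,0,-0.1,0,0,0],[0,0,0,0,0,0]]]' >/dev/null; python3 -c "
from h import *
rd()"
```

```text
cooker xy mm [3.8 5.2] z 324.3 F along,y,z [-1.1 -0.7  6.1] t 14.45 w 0.207
cooker xy mm [3.7 5.2] z 326.2 F along,y,z [-0.9 -0.4  6.5] t 14.7 w 0.203
```

```bash
python3 -m crank '[[[0,0,-0.1,0,0,0],[0,0,-0.1,0,0,0],[0,0,0,0,0,0]]]' >/dev/null; python3 -c "
from h import *
rd()"
python3 -m crank '[[[0,0,-0.05,0,0,0],[0,0,-0.05,0,0,0],[0,0,0,0,0,0]]]' >/dev/null; python3 -c "
from h import *
rd()"
```

```text
cooker xy mm [3.6 5.2] z 326.5 F along,y,z [ 2.2 -0.1  1.9] t 14.95 w 0.204
cooker xy mm [3.5 5.1] z 326.8 F along,y,z [ 5.5  0.7 -0.5] t 15.2 w 0.206
```

The hook is at the top stop, as the hand force has dropped to about 0. I settle and release.

```bash
python3 -m crank '[[[0,0,0.05,0,0,0],[0,0,0,0,0,0],[0,0,0,0,0,0],[0,0,0,0,0,0],[0,0,0,0,0,0],[0,0,0,0,0,0],[0,0,0,0,0,0],[0,0,0,0,0,0]]]' >/dev/null
python3 -m crank '[[[0,0,0,0,0,0],[0,0,0,0,0,0],[0,0,0,0,0,0],[0,0,0,0,0,0],[0,0,0,0,0,0],[0,0,0,0,0,0]]]' 5.5 >/dev/null; python3 -c "
from h import *
rd()"
python3 -m crank '[[[0,0,-0.5,0,0,0],[0,0,-1,0,0,0],[0,0,-1,0,0,0],[0,0,-1.5,0,0,0],[0,0,-1.5,0,0,0],[0,0,-1.5,0,0,0],[0,0,-2,0,0,0],[0,0,-2,0,0,0]]]'
python3 -m crank '[[[-2,0,-1,0,0,0],[-3,0,0,0,0,0],[-3,0,0,0,0,0],[-3,0,0,0,0,0],[-3,0,0,0,0,0],[-2,0,0,0,0,0],[0,0,0,0,0,0],[0,0,0,0,0,0]]]'
python3 -c "
from h import *
rd()
c=camera_model('wrist');b=read_camera('wrist');np.save('m.npy',c,allow_pickle=True)
a=read_camera('side')[150:310,220:360]
cv2.imwrite('pics/w5.png',b)
cv2.imwrite('pics/s5.png',np.hstack([cv2.resize(a,(350,400),interpolation=2),b[:,100:540]]))"
```

```text
cooker xy mm [2.6 5.1] z 326.7 F along,y,z [-0.4 -1.   0.1] t 16.37 w 0.645
time: 17.03
tool_pos: [0.5683, 0.1513, 0.4389]
tcp_rot: [-3.138, -0.143, -0.002]
wrist_force: [0.3, 0.2, 0.1]
width: 0.646
grip_force: 0.0
time: 17.7
tool_pos: [0.4087, 0.1369, 0.449]
tcp_rot: [-3.137, -0.143, -0.007]
wrist_force: [0.1, -0.2, -1.1]
width: 0.64
grip_force: 0.0
cooker xy mm [-157.4    5. ] z 449.0 F along,y,z [ 0.1 -0.2 -1.1] t 17.7 w 0.64
```

View pics/s5.png

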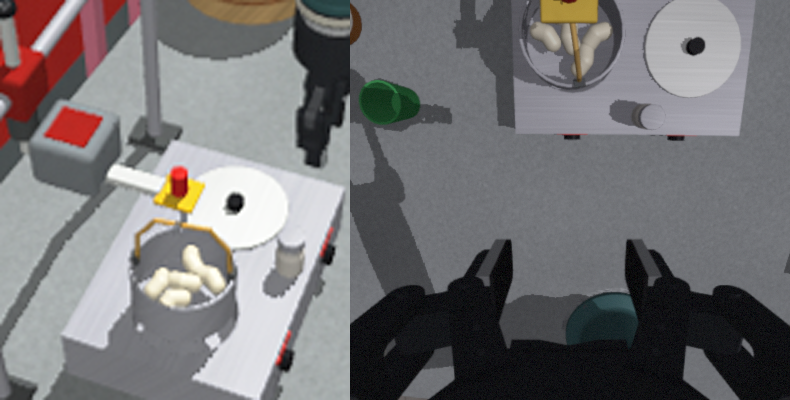

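The basket hangs from the hook clear of the well, with the lid and shaker undisturbed. Next I check stillness and the hook's offset from the well.

```bash
python3 -m crank '[[[0,0,0,0,0,0],[0,0,0,0,0,0],[0,0,0,0,0,0],[0,0,0,0,0,0],[0,0,0,0,0,0],[0,0,0,0,0,0],[0,0,0,0,0,0],[0,0,0,0,0,0]]]' >/dev/null
python3 - <<'E'
from h import *
def yc(n,im,lo,hi,box):
    x0,y0,x1,y1=box;h=cv2.cvtColor(im[y0:y1,x0:x1],cv2.COLOR_BGR2HSV);k,l,st,ce=cv2.connectedComponentsWithStats(cv2.inRange(h,lo,hi));i=1+np.argmax(st[1:,4]);return st[i],ce[i]+[x0,y0]
t=read_camera('top');s=read_camera('side')
u=yc('top',t,(15,150,120),(35,255,255),(255,190,300,235));v=yc('side',s,(20,150,120),(35,255,255),(280,205,305,240));print(u,v)
X,e=tri(ray('top',u[1]),ray('side',v[1]));d=X[:2]-[.566,.146];c,q=np.cos(.09),np.sin(.09)
print("plate",X,e,"cooker",c*d[0]+q*d[1],-q*d[0]+c*d[1])
python=[]
a=[read_camera('side')[220:300,260:340].astype(int) for _ in range(6)]
print("motion",[round(abs(x-a[0]).mean(),2) for x in a])
old=cv2.imread('pics/s5.png')
E
```

```text
(array([  6,  17,  15,  15, 157], dtype=int32), array([268.28025478, 213.9044586 ])) (array([  2,  15,  20,  15, 131], dtype=int32), array([291.74045802, 228.28244275]))
plate [0.56733621 0.15096371 0.30955063] [np.float64(0.00020215724829432722), np.float64(0.0002021572482945274)] cooker 0.0017769338572401565 0.004823526895064037
motion [np.float64(0.0), np.float64(0.43), np.float64(0.44), np.float64(0.44), np.float64(0.44), np.float64(0.44)]
```

```bash
python3 -c "
from workcell import *
print(finish_job())"
```

```text
the job is handed in; nothing more can be done
None
```

The job is handed in: the basket hangs still from the fully raised, released hook, about 5 mm along the rail from my estimate of the well's centre, and the hand touched only the knob. The push on the bail stayed under about 4 N, and it took about 19 s of the 72 s allowed; the hand-in returned no verdict.

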